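# Gauge a milling blank's thickness and slide it into its bay

### The arm

A 6-joint arm with a two-finger parallel gripper is mounted at the origin on a cart in front of the work surface, level with it; the furniture and walls round the work are solid. World frame = base frame: x ahead of the robot, y to its left, z up, the work surface at z = 0. Lengths are in mm, angles in rad, forces in N, time in s.
With the tool pointing down it reaches from about 300 to 750 mm from the base axis. Payload 8.5 kg.
Tool frame: the origin (TCP) lies on the centre line of the jaws, within the pads' length; the fingertips stand 19 mm ahead of it and the grasp point (between the pads) is the TCP; z points along the fingers, x is the direction in which the jaws open and shut, and the axes are right-handed (so a half turn about z gives the same grasp; the last joint's range is limited). The gripper opens to 88 mm and grips with 3 to 60 N. Pads are 18 mm wide; open, the fingers measure 123 mm over their backs; the gripper's body (75 mm by 187 mm) begins 45 mm behind the grasp point.
Start: joints at [0.956, 0.381, 1.297, -0, 1.464, -0.215], TCP at [214.069, 506.611, 257.748] pointing down, gripper open.
Joint ranges: [-3.11, 3.11], [-0.89, 2.33], [0.22, 2.48], [-1.42, 4.56], [0.17, 2.85], [-2.88, 2.88]. Speed limits (rad/s): [2.39, 2.39, 3.14, 3.14, 3.14, 3.14].

### API

Orientations are given as [roll, pitch, yaw] about the fixed x, y, z axes, in that order (R = Rz(yaw) Ry(pitch) Rx(roll)).
In Python, from rig import ctrl, optics gives the robot as it stands.
- The arm moves only by the tool drive_tool, never from a script. Its arguments are lists of equal length, an entry for each row: "xyz": the shift along the tool's x, y, z in mm, a list of three; "angular": the turn, a rotation vector about the tool's x, y, z in degrees, a list of three; "fingers": the finger opening in mm, from 0 to 88.1. A call has 1 to 20 rows; each row is the pose to reach, as a shift and turn from the pose measured when the call began, along the tool's axes at that moment; what a row does not reach only later rows make up. A row lasts 1/8 s, in which the tool goes at most 62.5 mm and 10.7 degrees, less where a joint would pass 70% of its speed; a pose out of reach is approached as far as the arm can. A call with a gripper value outside its range is refused whole. The fingers move at their own pace and stop on an object; "grip_force" is the grip in N (left out, the last holds). Time passes only in rows, so rows that repeat a pose let the fingers close. It gives the time, the measured TCP pose, the force and the opening at its end, in the units of the state.
- ctrl.sense(): the state, without advancing time (a new reading comes with each control period).
- optics.grab_frame(name): name is "scene" or "top" or "wrist"; returns a dict with "color" (384x512x3 uint8, red, green, blue), "range_z" (384x512 float32, mm along the optical axis (not along the pixel's ray), 0 where there is no reading), "fx", "fy", "cx", "cy" (pixels), "k1" (the pictures are not rectified: a ray, as slopes to the right and down, at radius r is drawn at 1 + k1 r^2 times it, then the intrinsics apply), "R" (3x3) and "t" (3): a world point X has camera coordinates R X + t; the wrist camera has in their place "mount" (4x4, takes a point from camera to tool coordinates, whose origin is the TCP and whose axes are the tool frame's). Camera axes: x right, y down, z forward; pixel columns grow to the right and rows downward; lengths in mm; the calibration is good to about 2 mm. A picture is of the moment at which its call begins: read the wrist's pose just before it.
- ctrl.hand_in(): hands the job in, once; it reports no verdict.
The state is a dict: "t": time; "joints": joint angles; "joint_velocities": joint speeds; "joint_torque": joint torques, N m; "eef_pos": TCP position; "ee_rot": TCP orientation; "ft_force": force on the tool from outside, world axes, zero at the start; "ft_torque": the same for the moment, N m; "grip_width": finger opening in mm.
Only numpy, scipy, OpenCV 4.12 (cv2) and the standard library are available. Lean on these libraries where they do the work, as an engineer would, in place of code of your own. Each camera call takes 0.05 s, during which the arm holds its last target.

### The job

The pale disc lying in front of the rack is a dental milling blank that has lost its wrapper: it may be the 16 mm or the 20 mm kind. Slide it straight up to the steel gauge in the middle of the rack to feel which it is: the thin kind goes in under the overhanging step, the thick kind stops against the step's nose. Then slide it off the gauge and into its bay until it is fully home against the back stop (thin blank in the low-roofed bay, thick blank in the higher-roofed bay), let go, and leave the second blank off to the right, the gel jar and the dropper bottle where they are.

Things in the scene. Friction and masses are not known exactly. Their poses are not given: they have to be found in the camera images.
- blank_1: One of two loose milling blanks: flat ivory disc, 98.5 mm across its 10 mm tall mid-height rim band, 95 mm above and below it; 0.14-0.28 kg. One blank is 16 mm thick, the other 20 mm; this text does not say which. Origin: centre of underside, z up. The one to put away starts at y above 0, the one to leave at y below -0.19 m. Too wide to grip; push its rim with two fingertips 20-50 mm apart.
- blank_2: The second blank: as blank_1 but of the other thickness. Either of the two may be the one in front of the rack; go by position. Between the rack and the blank on the right lies a fixed power strip (y -0.10 to -0.16 m, x over 0.49) with plugs up to 0.1 m high; fixed bottles and equipment up to 0.3 m tall stand further right and along the back.
- gauge_rack: Fixed rack base with gauge. Origin: on the worktop midway between the two bay mouths; x points square into the rack (yaw 0.05 to 0.22 rad), y left along the line of the mouths, z up. 14 mm high strip, 330 mm long, behind the bays. Gauge in the middle: dark steel block 44 mm wide, 35 mm tall with screws, standing out 40 mm in front of the mouths; its head overhangs 15 mm, 18 mm clear below.
- gauge_step (a point): Middle of the lower front edge of the gauge's overhanging head, 18 mm above the worktop; axes as gauge_rack. A 20 mm blank stops with its centre 47.5 mm in front of this edge; a 16 mm blank passes under and meets a stop with its centre 34 mm in front. Both sides of the gauge are open: the blank can be slid out left or right, clear of the bays.
- low_bay: The lower-roofed storage bay, fixed, 100 mm left or right of the gauge (varies): aluminium sheet pocket, 18 mm clear under its roof (other bay 26), 23 mm tall with rivets, 112 mm wide inside, 4 mm walls; entry flares reach 15 mm in front of the mouth. Origin: on the worktop, middle of the mouth; x points into the bay, y left, z up. Back stop 71.5 mm in; a blank that is home sticks out 27 mm.
- tall_bay: The higher-roofed storage bay, fixed, 100 mm left or right of the gauge (varies): aluminium sheet pocket, 26 mm clear under its roof (other bay 18), 31 mm tall with rivets, 112 mm wide inside, 4 mm walls; entry flares reach 15 mm in front of the mouth. Origin: on the worktop, middle of the mouth; x points into the bay, y left, z up. Back stop 71.5 mm in; a blank that is home sticks out 27 mm.
- low_bay_home (a point): Where the centre of a blank's underside is when it is home in the low bay: on the worktop, 22 mm inside the mouth, on the middle line; axes as low_bay.
- tall_bay_home (a point): The same point of the tall bay: 22 mm inside its mouth; axes as tall_bay.
- gel_jar: Bystander: loose jar with a blue label and black cap, 39 mm across, 81 mm tall, to the left. Origin: centre of the underside.
- dropper_bottle: Bystander: loose amber dropper bottle, 34 mm across, 109 mm tall, to the right. Origin: centre of the underside.
Things that resemble listed ones, but are neither listed nor needed, are in the scene too. Leave any brown look-alike of the blank_1 alone.

How it is judged:
By the outcome, as a careful person would: the job done as asked, in the order asked, and still so for the second after the job is handed in, with the robot touching nothing.
It also fails if it takes over 58 s, if anything falls off the work surface, if the arm or the gripper's body presses on something with over 40 N, if the wrist force passes 120 N, or if a joint passes its speed limit or range.

## Working session

There is one attempt and no reset: what is moved stays moved. The work goes in short steps, Python scripts to look and compute and a tool call to move; the robot and the scene stay as the last step left them, time stands still between calls to the robot, and variables do not carry over. Pictures are saved under pics/ and viewed, and the job is handed in when it is done.

Besides the shell and the picture viewer there is one more tool, called as name(argument=value, ...) on one line, values as JSON. drive_tool: Moves the arm, as the interface text tells. Its arguments: {"type":"object","properties":{"xyz":{"type":"array","items":{"type":"array","items":{"type":"number"}}},"angular":{"type":"array","items":{"type":"array","items":{"type":"number"}}},"fingers":{"type":"array","items":{"type":"number"}},"grip_force":{"type":"number"}},"required":["xyz","angular","fingers"]}

```bash
ls; mkdir -p pics
cat > h.py <<'E'
import numpy as np, cv2
from rig import ctrl, optics
def save(f,name): cv2.imwrite('pics/'+name,cv2.cvtColor(f['color'],cv2.COLOR_RGB2BGR))
def rays(f,uv):
    uv=np.asarray(uv,float).reshape(-1,1,2)
    K=np.array([[f['fx'],0,f['cx']],[0,f['fy'],f['cy']],[0,0,1]])
    return cv2.undistortPoints(uv,K,np.array([f['k1'],0,0,0,0.])).reshape(-1,2)
def plane(f,uv,z):
    r=rays(f,uv); d=np.c_[r,np.ones(len(r))]@f['R']; c=-f['R'].T@f['t']
    s=(z-c[2])/d[:,2]; return c+s[:,None]*d
def cloud(f):
    h,w=f['range_z'].shape; vv,uu=np.mgrid[:h,:w]
    r=rays(f,np.c_[uu.ravel(),vv.ravel()]); Z=f['range_z'].ravel()[:,None]
    P=(np.c_[r,np.ones(len(r))]*Z-f['t'])@f['R']; P[Z[:,0]==0]=np.nan
    return P.reshape(h,w,3)
def proj(f,X):
    X=np.atleast_2d(X).astype(float)
    K=np.array([[f['fx'],0,f['cx']],[0,f['fy'],f['cy']],[0,0,1]])
    return cv2.projectPoints(X,cv2.Rodrigues(np.array(f['R'],float))[0],np.array(f['t'],float),K,np.array([f['k1'],0,0,0,0.]))[0].reshape(-1,2)
E
python3 - <<'E'
from h import *
import pickle
for n in('scene','top'):
    f=optics.grab_frame(n); save(f,n+'0.png'); pickle.dump(f,open(n+'0.pkl','wb'))
    print(n,f['fx'],f['k1'],-f['R'].T@f['t'])
print(ctrl.sense())
E
```

```text
pics
scene 402.60708984421683 -0.04872859569611223 [  85.82382127 -976.64952337  740.17349892]
top 355.52119498777347 0.01836121843972646 [ 403.16031289   37.13146886 1111.34431978]
{'t': 0.1, 'joints': array([ 9.55662192e-01,  3.81138959e-01,  1.29812042e+00,  2.78382108e-05,
        1.46358697e+00, -2.15323783e-01]), 'joint_velocities': array([ 3.36912049e-04, -3.39817139e-04, -2.56903531e-03, -1.34633377e-03,
        9.14266318e-05, -3.13868245e-04]), 'joint_torque': array([ 4.25799371e-03, -4.38651574e+01, -2.24914688e+01,  7.14690867e-02,
        3.42122884e-02, -4.19964420e-05]), 'eef_pos': array([213.96957633, 506.44718744, 257.2157149 ]), 'ee_rot': array([-3.14129775e+00,  1.21882929e-03,  1.17098316e+00]), 'ft_force': array([-0.48921527, -0.00145086, -0.01953563]), 'ft_torque': array([ 0.00623327, -0.00289808, -0.00345559]), 'grip_width': 88.04333294618354}
```

View pics/top0.png

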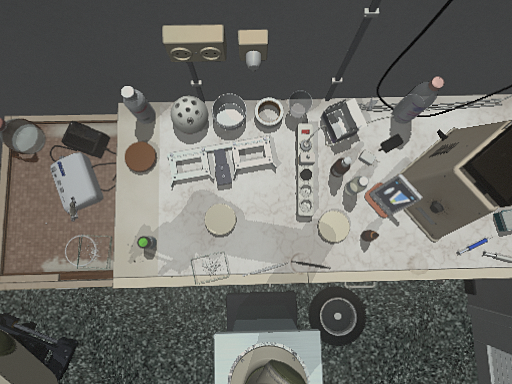

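View pics/scene0.png

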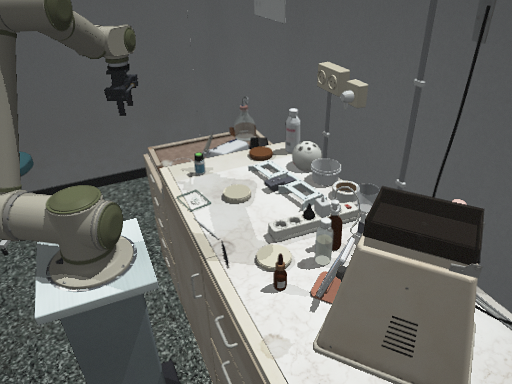

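Top view: ivory disc at (220,220) is the blank in front of the rack. A second ivory disc sits at (334,226), right of the strip, and is to be left. The brown disc at (140,156) is the look-alike. The rack spans about (168–277, 135–188) and the jar is at (143,242). Next I'll enlarge and measure.

Run:
```python
from h import *
import pickle
f=pickle.load(open('top0.pkl','rb'))
c=cv2.cvtColor(f['color'],cv2.COLOR_RGB2BGR)[120:270,120:290]
cv2.imwrite('pics/top0crop.png',cv2.resize(c,None,fx=4,fy=4,interpolation=cv2.INTER_CUBIC))
P=cloud(f)
hsv=cv2.cvtColor(f['color'],cv2.COLOR_RGB2HSV)
for (u,v) in [(220,220),(334,226)]:
    print('px',hsv[v,u],P[v-3:v+4,u-3:u+4].reshape(-1,3).mean(0), 'table',P[v+25,u])
# height image of rack zone
z=P[...,2]
zi=np.clip(np.nan_to_num(z)*4,0,255).astype(np.uint8)[120:270,120:290]
cv2.imwrite('pics/z0.png',cv2.resize(cv2.applyColorMap(zi,cv2.COLORMAP_JET),None,fx=4,fy=4,interpolation=cv2.INTER_NEAREST))
s=pickle.load(open('scene0.pkl','rb'))
c=cv2.cvtColor(s['color'],cv2.COLOR_RGB2BGR)[140:270,170:330]
cv2.imwrite('pics/scene0crop.png',cv2.resize(c,None,fx=4,fy=4,interpolation=cv2.INTER_CUBIC))
```

```text
px [ 26  31 179] [488.74261081 135.93785785  18.93875325] table [ 4.12845180e+02  1.38537489e+02 -3.76561372e-01]
px [ 26  32 199] [ 461.84161303 -214.60860421   14.83275608] table [ 385.50136465 -213.87401582   -1.22374298]
```

View pics/top0crop.png

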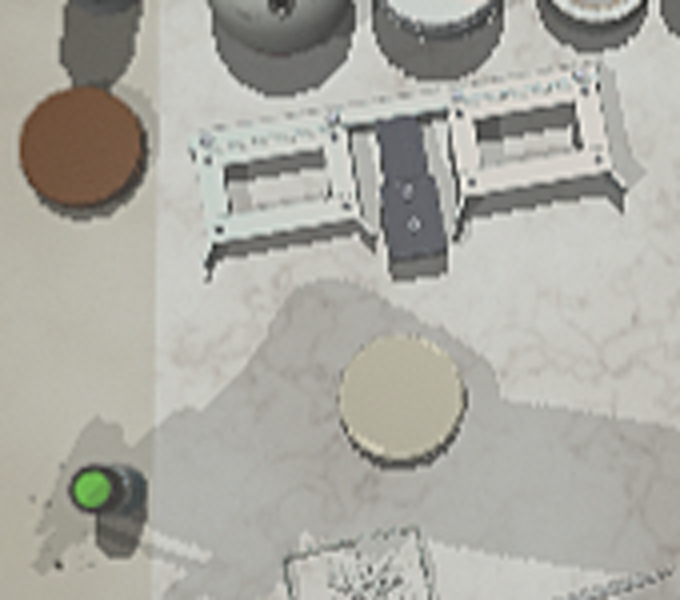

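View pics/z0.png

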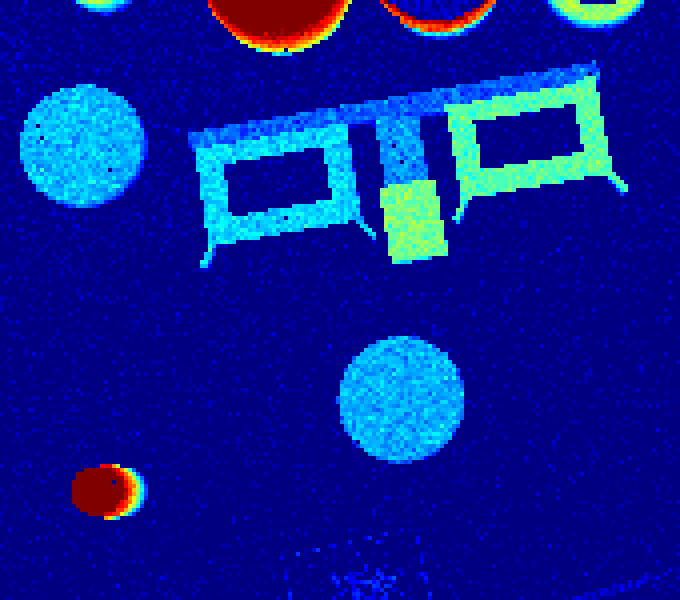

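View pics/scene0crop.png

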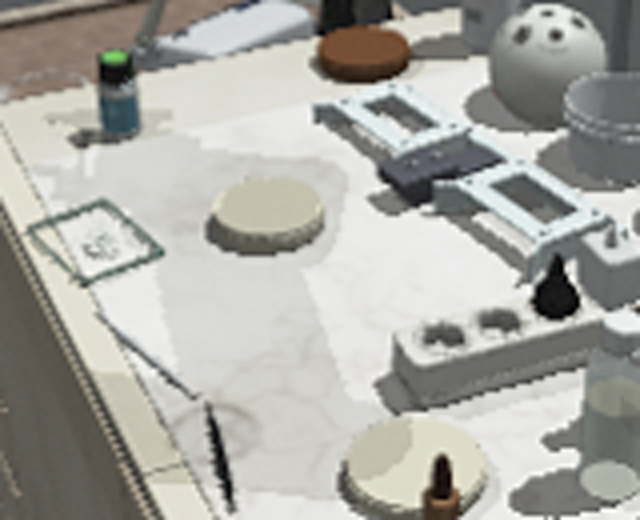

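The depth map shows the left bay roof lower (cyan) and the right one higher (green), with the gauge head at crop (415,220). Next: measure rack pose, bays and blank.

Run:
```python
from h import *
import pickle
f=pickle.load(open('top0.pkl','rb')); P=cloud(f); z=P[...,2]
def reg(box): # crop coords (x4) -> mask
    m=np.zeros(z.shape,bool); x0,y0,x1,y1=[int(round(b/4)) for b in box]; m[120+y0:120+y1,120+x0:120+x1]=1; return m
hsv=cv2.cvtColor(f['color'],cv2.COLOR_RGB2HSV)
# blank
m=reg((310,310,500,480))&(z>8); Q=P[m]; 
mm=m.astype(np.uint8); cs,_=cv2.findContours(mm,cv2.RETR_EXTERNAL,cv2.CHAIN_APPROX_NONE)
k=max(cs,key=cv2.contourArea); (c,r)=cv2.minEnclosingCircle(k); M=cv2.moments(mm,True); cc=(M['m10']/M['m00'],M['m01']/M['m00'])
print('blank z',np.median(Q[:,2]),'n',len(Q),c,r,cc, plane(f,[cc],15), 'diam',2*np.sqrt(len(Q)/np.pi)*np.median(f['range_z'][m])/f['fx'])
m2=(z>8)&(z<25); m2[:,:320]=0;m2[:,350:]=0;m2[:208]=0;m2[245:]=0;print('blank2 z',np.median(z[m2]),np.median(P[m2],0))
# table ring
ring=cv2.dilate(mm,np.ones((25,25)))>0; ring&=(z<6); print('table z blank1',np.nanmedian(z[ring]))
r2=cv2.dilate(m2.astype(np.uint8),np.ones((15,15)))>0; r2&=(z<6); print('table z blank2',np.nanmedian(z[r2]))
for n,box,lo,hi in[('L',(185,115,362,250),16,30),('R',(440,70,615,205),24,40),('G',(375,175,455,270),27,45),('strip',(180,60,610,150),9,17)]:
    m=reg(box)&(z>lo)&(z<hi); Q=P[m][:,:2].astype(np.float32); rr=cv2.minAreaRect(Q); print(n,'z',np.median(z[m]),rr,'\n',cv2.boxPoints(rr).round(1).tolist())
    np.save(n+'.npy',P[m])
# jar
m=reg((60,450,155,530))&(z>20); print('jar',P[m].mean(0),P[m].max(0),P[m].min(0))
```

```text
blank z 18.904316417095202 n 792 (219.8865966796875, 219.39175415039062) 15.932024002075195 (219.9002525252525, 219.42676767676767) [[490.82249371 136.58322515  15.        ]] diam 97.59538975605201
blank2 z 14.655839013011862 [ 459.48997131 -213.30349243   14.65583901]
table z blank1 -1.040432965960227
table z blank2 -1.3536809300429065
L z 21.392864043082398 ((668.826416015625, 226.85443115234375), (94.69060516357422, 129.2035369873047), 8.434249877929688) 
 [[612.5, 283.79998779296875], [631.5, 156.0], [725.0999755859375, 169.89999389648438], [706.2000122070312, 297.70001220703125]]
R z 29.328775131815675 ((690.3832397460938, 33.10160446166992), (83.26277160644531, 120.61863708496094), 8.63651180267334) 
 [[640.2000122070312, 86.5], [658.2999877929688, -32.79999923706055], [740.5999755859375, -20.299999237060547], [722.5, 99.0]]
G z 31.158133044303646 ((628.1182250976562, 124.7083740234375), (59.72882080078125, 43.713478088378906), 8.225804328918457) 
 [[595.4000244140625, 142.10000610351562], [601.7000122070312, 98.80000305175781], [660.7999877929688, 107.30000305175781], [654.5, 150.60000610351562]]
strip z 13.782661014130099 ((709.72314453125, 137.34402465820312), (47.23020553588867, 329.67181396484375), 8.963793754577637) 
 [[660.7000122070312, 296.5], [712.0999755859375, -29.200000762939453], [758.7000122070312, -21.799999237060547], [707.4000244140625, 303.79998779296875]]
jar [425.40605516 345.21388839  66.50239435] [444.88885447 366.75111873  84.69880913] [406.39872151 331.44971022  20.17617497]
```

Findings:
- Rack yaw is about 0.15.
- The gauge front is at about (598,120).
- The right bay is tall (z≈30) and the left is low (z≈22).
- Blank_1 is centred at about (491,137). It looks 20 mm thick, which the gauge will confirm.

The blank sits about 32 mm left of the gauge line, so I'll first nudge it sideways from its left.

```bash
cat >> h.py <<'E'
TH=0.15
XR=np.array([np.cos(TH),np.sin(TH)]); YR=np.array([-np.sin(TH),np.cos(TH)])
def w(xr,yr): return xr*XR+yr*YR
from scipy.spatial.transform import Rotation as Rn
def to(xr,yr,z,yaw):
    s=ctrl.sense(); R=Rn.from_euler('xyz',s['ee_rot'])
    p=np.r_[w(xr,yr),z]; T=Rn.from_euler('xyz',[np.pi,0,yaw])
    sh=R.inv().apply(p-s['eef_pos']); tu=(R.inv()*T).as_rotvec(degrees=True)
    print('world',p.round(1),'shift',sh.round(1),'turn',tu.round(2))
def st():
    s=ctrl.sense(); p=s['eef_pos']; print('t',s['t'],'rack',(p[:2]@XR).round(1),(p[:2]@YR).round(1),'z',p[2].round(1),'rot',s['ee_rot'].round(3),'F rack',(s['ft_force'][:2]@XR).round(1),(s['ft_force'][:2]@YR).round(1),s['ft_force'][2].round(1),'g',s['grip_width'].round(1))
E
python3 -c "
from h import *
st();to(505.7,137,120,.15);to(505.7,137,24,.15);to(505.7,82.8,24,.15)"
```

```text
Traceback (most recent call last):
  File "h.py", line 30, in st
    s=ctrl.sense(); p=s['eef_pos']; print('t',s['t'],'rack',(p[:2]@XR).round(1),(p[:2]@YR).round(1),'z',p[2].round(1),'rot',s['ee_rot'].round(3),'F rack',(s['ft_force'][:2]@XR).round(1),(s['ft_force'][:2]@YR).round(1),s['ft_force'][2].round(1),'g',s['grip_width'].round(1))
                                                                                                                                                                                                                                                        ^^^^^^^^^^^^^^^^^^^^^
AttributeError: 'float' object has no attribute 'round'
```

```bash
sed -i "s/s\['grip_width'\].round(1)/round(s['grip_width'],1)/" h.py
python3 -c "
from h import *
st();to(505.7,137,120,.15);to(505.7,137,24,.15);to(505.7,82.8,24,.15)"
```

```text
t 0.1 rack 287.2 468.8 z 257.2 rot [-3.141e+00  1.000e-03  1.171e+00] F rack -0.5 0.1 -0.0 g 88.0
world [479.5 211.  120. ] shift [-168.6  359.7  137.3] turn [2.00e-02 7.00e-02 5.85e+01]
world [479.5 211.   24. ] shift [-168.5  359.7  233.3] turn [2.00e-02 7.00e-02 5.85e+01]
world [487.6 157.4  24. ] shift [-214.7  388.   233.4] turn [2.00e-02 7.00e-02 5.85e+01]
```

drive_tool(xyz=[[-25, 50, 10], [-50, 105, 20], [-75, 160, 30], [-100, 215, 50], [-125, 270, 75], [-150, 320, 105], [-168.6, 359.7, 137], [-168.6, 359.7, 137], [-168.6, 359.7, 160], [-168.6, 359.7, 200], [-168.6, 359.7, 225], [-168.6, 359.7, 233], [-168.6, 359.7, 233]], angular=[[0, 0, 8], [0, 0, 16], [0, 0, 24], [0, 0, 33], [0, 0, 42], [0, 0, 51], [0, 0, 58.5], [0, 0, 58.5], [0, 0, 58.5], [0, 0, 58.5], [0, 0, 58.5], [0, 0, 58.5], [0, 0, 58.5]], fingers=[40, 40, 40, 40, 40, 40, 40, 40, 40, 40, 40, 40, 40], grip_force=20)

```text
t: 1.72
eef_pos: [479.4, 211.4, 24.8]
ee_rot: [3.141, 0.001, 0.151]
ft_force: [0.5, -0.2, 0.2]
grip_width: 39.9
```

Run:
```python
from h import *
st();to(505.7,120,24,.15);to(505.7,83,24,.15)
f=optics.grab_frame('top'); save(f,'top1.png')
c=cv2.cvtColor(f['color'],cv2.COLOR_RGB2BGR)[120:270,120:290]
cv2.imwrite('pics/top1crop.png',cv2.resize(c,None,fx=4,fy=4,interpolation=cv2.INTER_CUBIC))
```

```text
t 1.725 rack 505.6 137.4 z 24.8 rot [3.141e+00 1.000e-03 1.510e-01] F rack 0.4 -0.3 0.2 g 39.9
world [482.1 194.2  24. ] shift [ 0.1 17.4  0.9] turn [0.05 0.03 0.06]
world [487.6 157.6  24. ] shift [ 0.  54.4  0.9] turn [0.05 0.03 0.06]
```

View pics/top1crop.png

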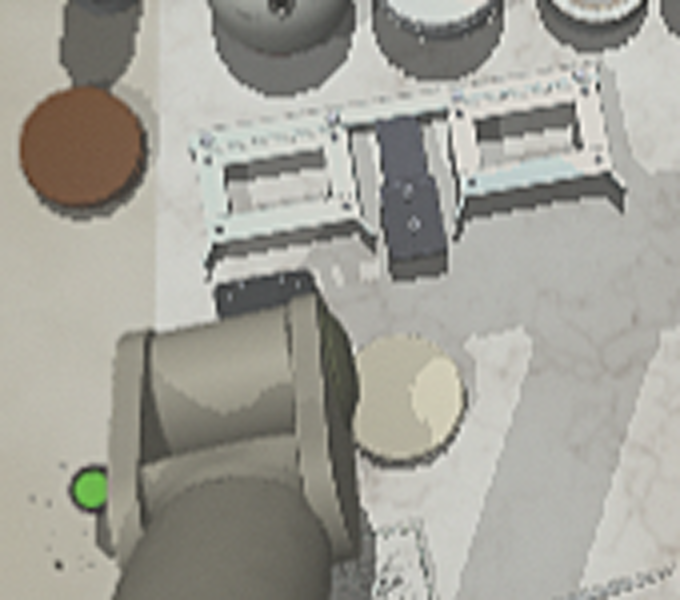

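The gripper is left of the blank (crop (405,400)), which hasn't moved, and the jar is clear at (92,490). Now pushing right, decelerating at the end.

drive_tool(xyz=[[0, 8, 1], [0, 16, 1], [0, 23, 1], [0, 29, 1], [0, 35, 1], [0, 41, 1], [0, 46, 1], [0, 50, 1], [0, 53, 1], [0, 54.5, 1], [0, 54.5, 1]], angular=[[0, 0, 0], [0, 0, 0], [0, 0, 0], [0, 0, 0], [0, 0, 0], [0, 0, 0], [0, 0, 0], [0, 0, 0], [0, 0, 0], [0, 0, 0], [0, 0, 0]], fingers=[40, 40, 40, 40, 40, 40, 40, 40, 40, 40, 40])

```text
t: 3.15
eef_pos: [487.9, 157.4, 24.3]
ee_rot: [3.141, -0.0, 0.151]
ft_force: [0.5, 0.2, 0.2]
grip_width: 40.0
```

Run:
```python
from h import *
st()
f=optics.grab_frame('top'); save(f,'top2.png')
c=cv2.cvtColor(f['color'],cv2.COLOR_RGB2BGR)[120:270,120:290]
cv2.imwrite('pics/top2crop.png',cv2.resize(c,None,fx=4,fy=4,interpolation=cv2.INTER_CUBIC))
```

```text
t 3.15 rack 506.0 82.7 z 24.3 rot [ 3.141 -0.     0.151] F rack 0.6 0.1 0.2 g 40.0
```

View pics/top2crop.png

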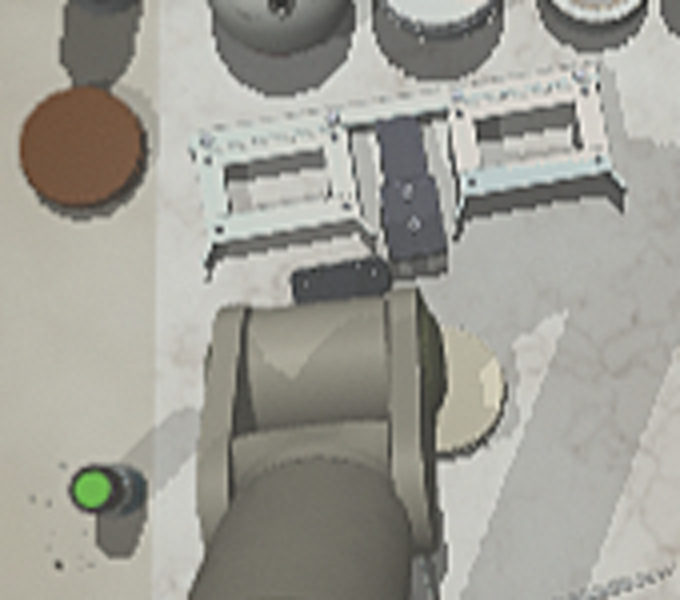

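The blank moved right about 32 mm as planned (right edge now at crop x≈507). Next: lift and swing round behind it.

```bash
python3 -c "
from h import *
to(440,29.5,80,.15+np.pi/2);to(432,29.5,24,.15+np.pi/2)"
```

```text
world [430.7  94.9  80. ] shift [-66.   53.2 -55.7] turn [ 6.000e-02  3.000e-02 -8.994e+01]
world [422.7  93.7  24. ] shift [-74.   53.2   0.3] turn [ 6.000e-02  3.000e-02 -8.994e+01]
```

drive_tool(xyz=[[0, -8, -20], [0, -8, -60], [-20, 5, -70], [-40, 20, -70], [-60, 35, -70], [-74, 53.2, -70], [-74, 53.2, -70], [-74, 53.2, -70], [-74, 53.2, -70], [-74, 53.2, -70], [-74, 53.2, -50], [-74, 53.2, -20], [-74, 53.2, 0], [-74, 53.2, 0.3]], angular=[[0, 0, 0], [0, 0, -5], [0, 0, -15], [0, 0, -25], [0, 0, -35], [0, 0, -45], [0, 0, -55], [0, 0, -65], [0, 0, -75], [0, 0, -83], [0, 0, -90], [0, 0, -90], [0, 0, -90], [0, 0, -90]], fingers=[40, 40, 40, 40, 40, 40, 40, 40, 40, 40, 40, 40, 40, 40])

```text
t: 4.95
eef_pos: [422.2, 93.6, 23.1]
ee_rot: [-3.139, 0.001, 1.722]
ft_force: [-0.7, 0.9, 0.3]
grip_width: 39.8
```

Run:
```python
from h import *
st()
import pickle
for n in('top','scene'):
    f=optics.grab_frame(n); save(f,n+'3.png')
    if n=='top':
        P=cloud(f); z=P[...,2]; m=(z>9)&(z<24); xr=P[...,:2]@XR; yr=P[...,:2]@YR
        m&=(xr>440)&(xr<600)&(yr>-60)&(yr<110); Q=P[m]
        print('blank vis n',m.sum(),'xr',xr[m].min(),xr[m].max(),'yr',yr[m].min(),yr[m].max())
    c=cv2.cvtColor(f['color'],cv2.COLOR_RGB2BGR); c=c[120:270,120:290] if n=='top' else c[140:270,170:330]
    cv2.imwrite(f'pics/{n}3crop.png',cv2.resize(c,None,fx=4,fy=4,interpolation=cv2.INTER_CUBIC))
```

```text
t 4.95 rack 431.4 29.5 z 23.1 rot [-3.139e+00  1.000e-03  1.722e+00] F rack -0.6 1.0 0.3 g 39.8
blank vis n 520 xr 484.08305230234436 555.7579191453354 yr -17.86013051188447 76.61713843169134
```

View pics/top3crop.png

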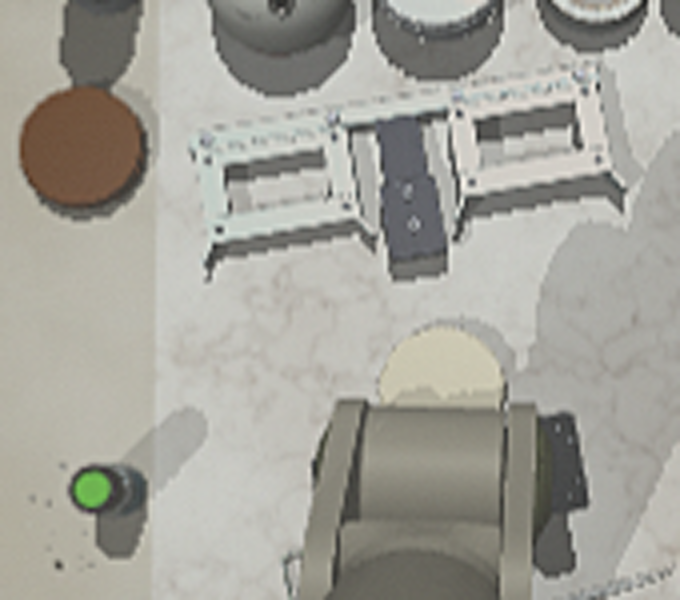

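View pics/scene3crop.png

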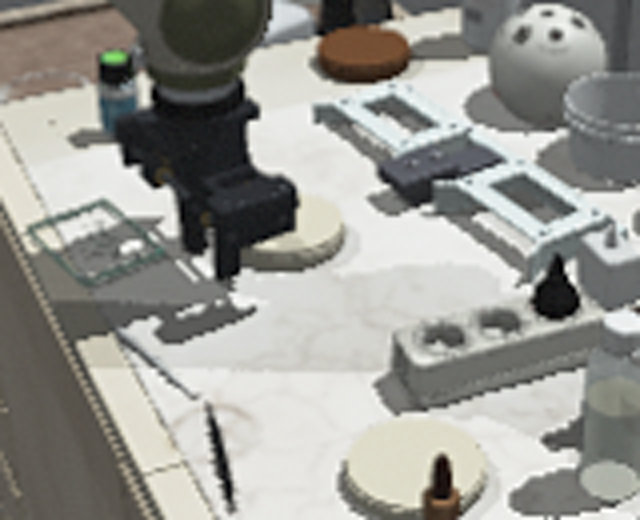

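Blank centred on the gauge line (y_r −18..77, so 29.4), front edge clear. Scene view shows both fingertips behind it. Pushing straight in, slowing near contact.

drive_tool(xyz=[[0, 8, 0], [0, 15, 0], [0, 21, 0], [0, 27, 0], [0, 33, 0], [0, 39, 0], [0, 45, 0], [0, 51, 0], [0, 57, 0], [0, 62, 0], [0, 66, 0], [0, 69, 0], [0, 71, 0], [0, 72, 0], [0, 72, 0]], angular=[[0, 0, 0], [0, 0, 0], [0, 0, 0], [0, 0, 0], [0, 0, 0], [0, 0, 0], [0, 0, 0], [0, 0, 0], [0, 0, 0], [0, 0, 0], [0, 0, 0], [0, 0, 0], [0, 0, 0], [0, 0, 0], [0, 0, 0]], fingers=[40, 40, 40, 40, 40, 40, 40, 40, 40, 40, 40, 40, 40, 40, 40])

```text
t: 6.92
eef_pos: [494.2, 104.5, 24.4]
ee_rot: [3.141, 0.001, 1.722]
ft_force: [-1.6, -0.4, 1.5]
grip_width: 39.8
```

drive_tool(xyz=[[0, 1.5, 0], [0, 3, 0], [0, 4, 0], [0, 5, 0]], angular=[[0, 0, 0], [0, 0, 0], [0, 0, 0], [0, 0, 0]], fingers=[40, 40, 40, 40])

```text
t: 7.42
eef_pos: [498.5, 105.2, 24.3]
ee_rot: [-3.141, 0.001, 1.722]
ft_force: [-6.5, -0.8, 4.2]
grip_width: 39.8
```

Run:
```python
from h import *
st()
f=optics.grab_frame('scene'); save(f,'scene4.png')
c=cv2.cvtColor(f['color'],cv2.COLOR_RGB2BGR)[140:240,210:310]
cv2.imwrite('pics/scene4crop.png',cv2.resize(c,None,fx=6,fy=6,interpolation=cv2.INTER_CUBIC))
```

```text
t 7.425 rack 508.7 29.5 z 24.3 rot [-3.141e+00  1.000e-03  1.722e+00] F rack -6.5 0.2 4.2 g 39.8
```

View pics/scene4crop.png

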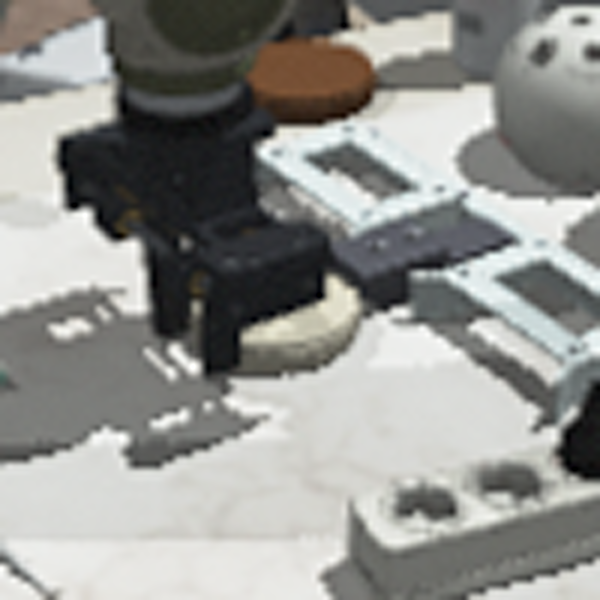

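Force has risen to 6.5 N right at the predicted thick-blank stop (508). Pressing a touch more to make sure it's a real stop.

drive_tool(xyz=[[0, 1, 0], [0, 2, 0], [0, 2.5, 0], [0, 2.5, 0]], angular=[[0, 0, 0], [0, 0, 0], [0, 0, 0], [0, 0, 0]], fingers=[40, 40, 40, 40])

```text
t: 7.98
eef_pos: [498.9, 105.4, 24.1]
ee_rot: [-3.135, 0.001, 1.722]
ft_force: [-10.6, -2.8, 7.8]
grip_width: 40.2
```

Run:
```python
from h import *
st()
f=optics.grab_frame('top'); save(f,'top5.png')
c=cv2.cvtColor(f['color'],cv2.COLOR_RGB2BGR)[120:270,120:290]
cv2.imwrite('pics/top5crop.png',cv2.resize(c,None,fx=4,fy=4,interpolation=cv2.INTER_CUBIC))
P=cloud(f); z=P[...,2]; xr=P[...,:2]@XR; yr=P[...,:2]@YR
m=(z>9)&(z<25)&(xr>500)&(xr<640)&(yr>-25)&(yr<85)
print('disc max xr beside gauge',xr[m&(yr>-20)&(yr<5)].max(),'yr',yr[m].min(),yr[m].max(),'z',np.median(z[m]), 'xr max',xr[m].max())
g=(z>27)&(z<45)&(xr>590)&(xr<650)&(abs(yr-29.5)<15); print('gauge front',np.percentile(xr[g],[1,5]))
```

```text
t 7.975 rack 509.1 29.6 z 24.1 rot [-3.135e+00  1.000e-03  1.722e+00] F rack -10.9 -1.2 7.8 g 40.2
disc max xr beside gauge 639.2282465498134 yr -9.125972320906367 64.71071292453335 z 18.762474545353438 xr max 639.2282465498134
gauge front [610.56961295 611.61989783]
```

View pics/top5crop.png

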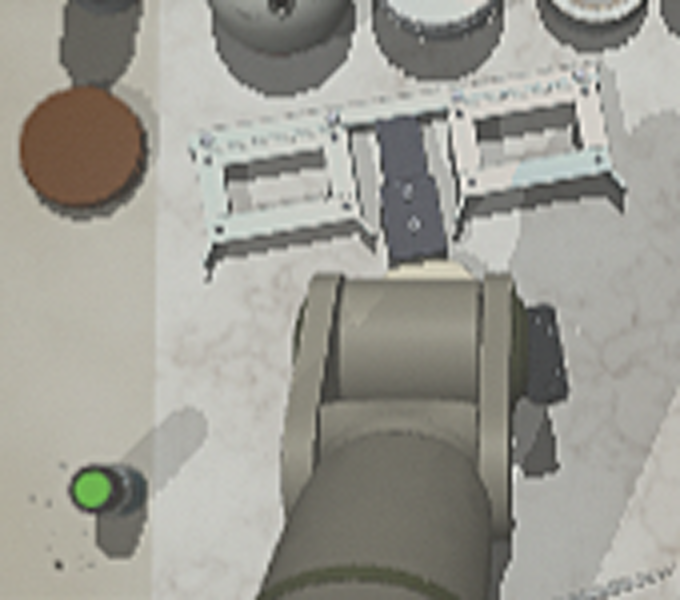

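The blank moved only 0.4 mm for 2.5 mm commanded, reaction 11 N. Its centre is about 47 mm in front of the nose and the head isn't over it, so it's **thick (20 mm)**, matching the depth reading, and belongs in the tall bay on the right. Back off, go round to its left side.

```bash
python3 -c "
from h import *
to(495,29.5,24,.15+np.pi/2);to(562,99,90,.15);to(562,99,23.5,.15)"
```

```text
world [485.  103.1  24. ] shift [ -0.1 -14.1   0.2] turn [-0.37  0.05  0.09]
world [540.9 181.9  90. ] shift [ 69.2  52.6 -66.3] turn [-0.25  0.33 90.09]
world [540.9 181.9  23.5] shift [69.3 53.1  0.2] turn [-0.25  0.33 90.09]
```

drive_tool(xyz=[[0, -8, 0], [0, -12, -20], [0, -12, -60], [15, 5, -70], [30, 20, -70], [45, 35, -70], [60, 50, -70], [69.3, 53, -70], [69.3, 53, -70], [69.3, 53, -70], [69.3, 53, -70], [69.3, 53, -50], [69.3, 53, -20], [69.3, 53, 0], [69.3, 53, 0.5]], angular=[[0, 0, 0], [0, 0, 0], [0, 0, 5], [0, 0, 15], [0, 0, 25], [0, 0, 35], [0, 0, 45], [0, 0, 55], [0, 0, 65], [0, 0, 75], [0, 0, 85], [0, 0, 90], [-0.3, 0.3, 90], [-0.3, 0.3, 90], [-0.3, 0.3, 90]], fingers=[40, 40, 40, 40, 40, 40, 40, 40, 40, 40, 40, 40, 40, 40, 40])

```text
t: 9.9
eef_pos: [540.4, 181.8, 22.1]
ee_rot: [3.141, 0.002, 0.152]
ft_force: [-0.2, 0.6, -0.3]
grip_width: 39.9
```

Run:
```python
from h import *
st(); to(556,84,23,.15);to(550,-16.5,23,.15)
f=optics.grab_frame('top'); save(f,'top6.png')
c=cv2.cvtColor(f['color'],cv2.COLOR_RGB2BGR)[120:270,120:290]
cv2.imwrite('pics/top6crop.png',cv2.resize(c,None,fx=4,fy=4,interpolation=cv2.INTER_CUBIC))
```

```text
t 9.9 rack 561.5 99.0 z 22.1 rot [3.141e+00 2.000e-03 1.520e-01] F rack -0.1 0.6 -0.3 g 39.9
world [537.2 166.1  23. ] shift [-5.5 15.  -0.8] turn [0.04 0.09 0.09]
world [546.3  65.9  23. ] shift [-11.7 115.5  -0.8] turn [0.04 0.09 0.09]
```

View pics/top6crop.png

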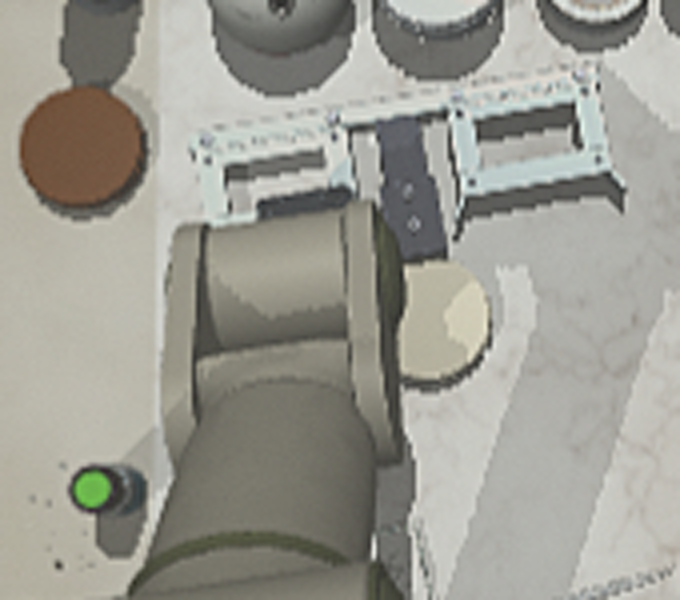

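The blank sits against the gauge nose at crop (430,322), with the gripper on its left. Sliding it right, easing slightly away from the nose.

drive_tool(xyz=[[0, 8, -0.5], [0, 15, -0.5], [-2, 20, -0.5], [-5, 26, -0.5], [-8, 33, -0.5], [-10, 40, -0.5], [-11, 47, -0.5], [-12, 54, -0.5], [-12, 61, -0.5], [-12, 68, -0.5], [-12, 75, -0.5], [-12, 82, -0.5], [-12, 89, -0.5], [-12, 96, -0.5], [-12, 102, -0.5], [-12, 107, -0.5], [-12, 111, -0.5], [-12, 114, -0.5], [-12, 115.5, -0.5], [-12, 115.5, -0.5]], angular=[[0, 0, 0], [0, 0, 0], [0, 0, 0], [0, 0, 0], [0, 0, 0], [0, 0, 0], [0, 0, 0], [0, 0, 0], [0, 0, 0], [0, 0, 0], [0, 0, 0], [0, 0, 0], [0, 0, 0], [0, 0, 0], [0, 0, 0], [0, 0, 0], [0, 0, 0], [0, 0, 0], [0, 0, 0], [0, 0, 0]], fingers=[40, 40, 40, 40, 40, 40, 40, 40, 40, 40, 40, 40, 40, 40, 40, 40, 40, 40, 40, 40])

```text
t: 12.45
eef_pos: [546.6, 65.8, 23.7]
ee_rot: [3.141, -0.0, 0.152]
ft_force: [0.1, 0.4, 0.8]
grip_width: 39.7
```

Run:
```python
from h import *
st(); to(478,-70.5,90,.15+np.pi/2);to(478,-70.5,23,.15+np.pi/2)
f=optics.grab_frame('top'); save(f,'top7.png')
c=cv2.cvtColor(f['color'],cv2.COLOR_RGB2BGR)[120:270,120:290]
cv2.imwrite('pics/top7crop.png',cv2.resize(c,None,fx=4,fy=4,interpolation=cv2.INTER_CUBIC))
```

```text
t 12.45 rack 550.2 -16.6 z 23.7 rot [ 3.141 -0.     0.152] F rack 0.2 0.4 0.8 g 39.7
world [483.2   1.7  90. ] shift [-72.3  53.8 -66.3] turn [ 5.000e-02  3.000e-02 -8.991e+01]
world [483.2   1.7  23. ] shift [-72.3  53.8   0.7] turn [ 5.000e-02  3.000e-02 -8.991e+01]
```

View pics/top7crop.png

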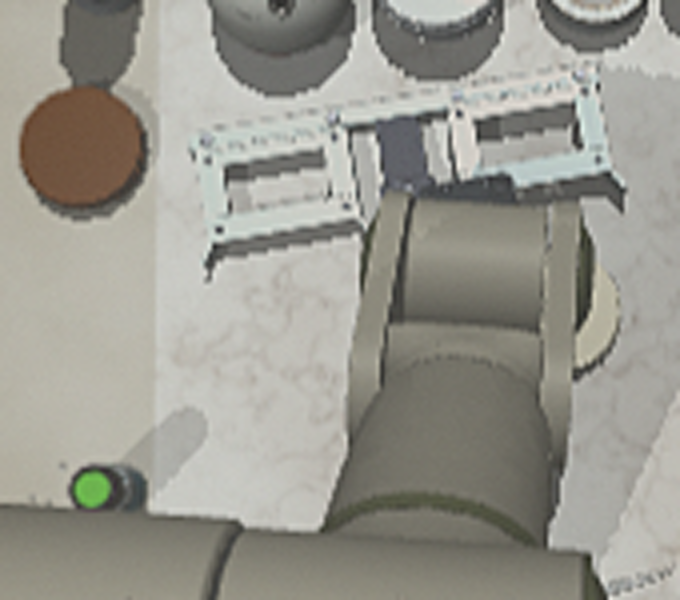

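drive_tool(xyz=[[0, -8, -20], [0, -8, -60], [-20, 5, -75], [-40, 20, -75], [-60, 35, -75], [-72, 54, -75], [-72, 54, -75], [-72, 54, -75], [-72, 54, -75], [-72, 54, -75], [-72, 54, -75], [-72, 54, -50], [-72, 54, -20], [-72, 54, 0], [-72, 54, 0.7]], angular=[[0, 0, 0], [0, 0, -5], [0, 0, -15], [0, 0, -25], [0, 0, -35], [0, 0, -45], [0, 0, -55], [0, 0, -65], [0, 0, -75], [0, 0, -83], [0, 0, -90], [0, 0, -90], [0, 0, -90], [0, 0, -90], [0, 0, -90]], fingers=[40, 40, 40, 40, 40, 40, 40, 40, 40, 40, 40, 40, 40, 40, 40])

```text
t: 14.38
eef_pos: [483.0, 1.7, 22.2]
ee_rot: [-3.14, 0.0, 1.723]
ft_force: [-0.7, -0.6, 0.8]
grip_width: 40.1
```

Run:
```python
from h import *
st()
f=optics.grab_frame('top'); save(f,'top8.png')
P=cloud(f); z=P[...,2]; m=(z>9)&(z<24); xr=P[...,:2]@XR; yr=P[...,:2]@YR
m&=(xr>490)&(xr<625)&(yr>-135)&(yr<0); 
print('blank vis n',m.sum(),'xr',xr[m].min(),xr[m].max(),'yr',yr[m].min(),yr[m].max())
r=(z>25)&(z<36)&(xr>640)&(xr<735)&(yr>-140)&(yr<0)
for a in (660,680,700,715):
    q=r&(abs(xr-a)<5); print('roof',a,yr[q].min(),yr[q].max())
c=cv2.cvtColor(f['color'],cv2.COLOR_RGB2BGR)[120:270,150:320]
cv2.imwrite('pics/top8crop.png',cv2.resize(c,None,fx=4,fy=4,interpolation=cv2.INTER_CUBIC))
```

```text
t 14.375 rack 477.9 -70.5 z 22.2 rot [-3.14   0.     1.723] F rack -0.8 -0.5 0.8 g 40.1
blank vis n 257 xr 544.5524952437655 598.673851673745 yr -117.2428799766177 -24.92279198820904
roof 660 -129.55286332795038 -11.806974955112349
roof 680 -129.48044254579966 -11.888582975433884
roof 700 -129.91329654778437 -12.034690914687673
roof 715 -129.88244061438456 -11.601901847912258
```

View pics/top8crop.png

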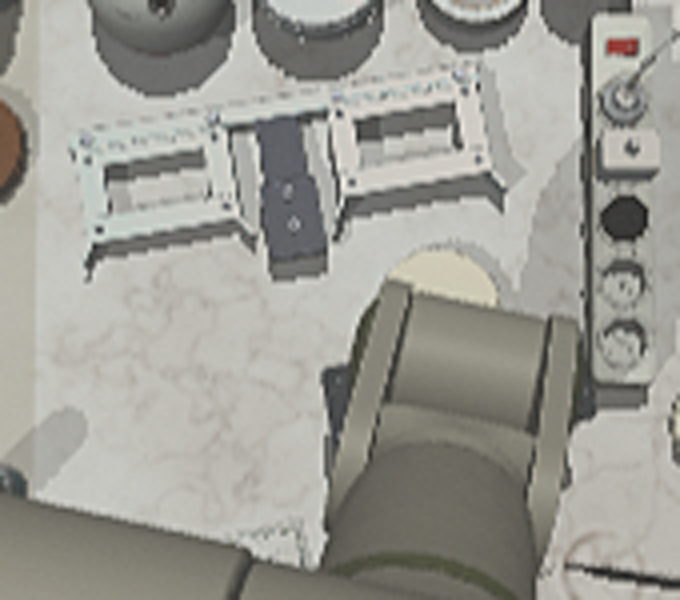

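The blank centre (y_r −71) lines up with the tall-bay centre line (−70.7). The roof edges are constant along x_r, so the yaw is right. Pushing in.

drive_tool(xyz=[[0, 8, 0], [0, 15, 0], [0, 21, 0], [0, 27, 0], [0, 34, 0], [0, 41, 0], [0, 48, 0], [0, 55, 0], [0, 62, 0], [0, 69, 0], [0, 76, 0], [0, 83, 0], [0, 88, 0], [0, 92, 0], [0, 95, 0], [0, 95, 0]], angular=[[0, 0, 0], [0, 0, 0], [0, 0, 0], [0, 0, 0], [0, 0, 0], [0, 0, 0], [0, 0, 0], [0, 0, 0], [0, 0, 0], [0, 0, 0], [0, 0, 0], [0, 0, 0], [0, 0, 0], [0, 0, 0], [0, 0, 0], [0, 0, 0]], fingers=[40, 40, 40, 40, 40, 40, 40, 40, 40, 40, 40, 40, 40, 40, 40, 40])

```text
t: 16.42
eef_pos: [577.7, 16.0, 22.9]
ee_rot: [3.141, 0.001, 1.723]
ft_force: [-0.4, 0.2, -1.0]
grip_width: 40.1
```

Run:
```python
from h import *
st();to(616,-70.5,23,.15+np.pi/2)
f=optics.grab_frame('top'); save(f,'top9.png')
c=cv2.cvtColor(f['color'],cv2.COLOR_RGB2BGR)[120:270,150:320]
cv2.imwrite('pics/top9crop.png',cv2.resize(c,None,fx=4,fy=4,interpolation=cv2.INTER_CUBIC))
```

```text
t 16.425 rack 573.6 -70.6 z 22.9 rot [3.141e+00 1.000e-03 1.723e+00] F rack -0.4 0.2 -1.0 g 40.1
world [619.6  22.3  23. ] shift [-0.  42.4 -0.1] turn [0.01 0.05 0.1 ]
```

View pics/top9crop.png

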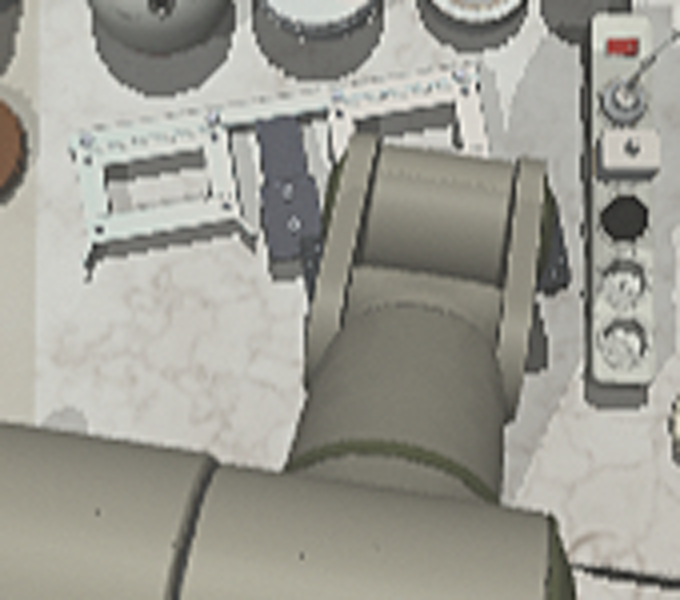

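The gripper is clear of the strip on the right and the force is low. Continuing to just short of the back stop.

drive_tool(xyz=[[0, 6, 0], [0, 12, 0], [0, 18, 0], [0, 24, 0], [0, 30, 0], [0, 35, 0], [0, 38, 0], [0, 40, 0], [0, 40, 0]], angular=[[0, 0, 0], [0, 0, 0], [0, 0, 0], [0, 0, 0], [0, 0, 0], [0, 0, 0], [0, 0, 0], [0, 0, 0], [0, 0, 0]], fingers=[40, 40, 40, 40, 40, 40, 40, 40, 40])

```text
t: 17.6
eef_pos: [617.3, 22.0, 22.9]
ee_rot: [3.141, 0.001, 1.722]
ft_force: [-0.5, -0.4, 0.9]
grip_width: 39.8
```

drive_tool(xyz=[[0, 1, 0], [0, 2, 0], [0, 3, 0], [0, 4, 0], [0, 4, 0]], angular=[[0, 0, 0], [0, 0, 0], [0, 0, 0], [0, 0, 0], [0, 0, 0]], fingers=[40, 40, 40, 40, 40])

```text
t: 18.23
eef_pos: [621.4, 22.7, 22.9]
ee_rot: [3.141, 0.001, 1.723]
ft_force: [-0.4, -1.0, -0.3]
grip_width: 40.1
```

```bash
python3 -c "
from h import *
st()"
```

```text
t 18.225 rack 617.8 -70.4 z 22.9 rot [3.141e+00 1.000e-03 1.723e+00] F rack -0.6 -0.9 -0.3 g 40.1
```

drive_tool(xyz=[[0, 0.7, 0], [0, 1.4, 0], [0, 2, 0], [0, 2.5, 0], [0, 2.5, 0]], angular=[[0, 0, 0], [0, 0, 0], [0, 0, 0], [0, 0, 0], [0, 0, 0]], fingers=[40, 40, 40, 40, 40])

```text
t: 18.85
eef_pos: [622.2, 22.9, 22.7]
ee_rot: [-3.138, 0.0, 1.723]
ft_force: [-9.7, -2.4, 4.3]
grip_width: 40.2
```

```bash
python3 -c "
from h import *
st()"
```

```text
t 18.85 rack 618.7 -70.4 z 22.7 rot [-3.138  0.     1.723] F rack -9.9 -0.9 4.3 g 40.2
```

Stopped at 618.7 with 10 N. Prediction from the gauge contact was 618.6, so it's home. Backing straight off, raising, and checking.

drive_tool(xyz=[[0, -3, 0], [0, -10, 0], [0, -20, 0], [0, -30, -20], [0, -50, -70], [0, -90, -110], [0, -130, -150], [30, -160, -180], [80, -180, -200], [130, -190, -210], [180, -190, -220], [220, -190, -220], [250, -190, -220], [250, -190, -220]], angular=[[0, 0, 0], [0, 0, 0], [0, 0, 0], [0, 0, 0], [0, 0, 0], [0, 0, 0], [0, 0, 0], [0, 0, 0], [0, 0, 0], [0, 0, 0], [0, 0, 0], [0, 0, 0], [0, 0, 0], [0, 0, 0]], fingers=[40, 40, 40, 40, 40, 40, 40, 40, 40, 40, 40, 40, 40, 40])

```text
t: 20.6
eef_pos: [396.6, 242.5, 243.1]
ee_rot: [-3.138, 0.0, 1.726]
ft_force: [0.8, 0.3, -1.2]
grip_width: 40.3
```

Run:
```python
from h import *
st()
f=optics.grab_frame('top'); save(f,'top10.png')
P=cloud(f); z=P[...,2]; xr=P[...,:2]@XR; yr=P[...,:2]@YR
m=(z>9)&(z<24)&(xr>590)&(xr<648)&(yr>-108)&(yr<-30)
print('blank protr n',m.sum(),'xr min',xr[m].min(),'->centre',xr[m].min()+49,'z',np.median(z[m]),'yr',yr[m].min(),yr[m].max())
r=(z>25)&(z<36)&(abs(yr+70)<40)&(xr>630)&(xr<680); print('roof front',np.percentile(xr[r],[0.5,3]))
m2=(z>8)&(z<25); m2[:,:320]=0;m2[:,350:]=0;m2[:208]=0;m2[245:]=0;print('blank2',np.median(P[m2],0))
c=cv2.cvtColor(f['color'],cv2.COLOR_RGB2BGR)[110:260,180:350]
cv2.imwrite('pics/top10crop.png',cv2.resize(c,None,fx=4,fy=4,interpolation=cv2.INTER_CUBIC))
f=optics.grab_frame('scene'); save(f,'scene10.png')
```

```text
t 20.6 rack 428.4 180.5 z 243.1 rot [-3.138  0.     1.726] F rack 0.8 0.1 -1.2 g 40.3
blank protr n 161 xr min 623.4025995130952 ->centre 672.4025995130952 z 18.44233456215557 yr -107.90001750247832 -30.63273542030682
roof front [649.91422333 650.24501854]
blank2 [ 459.52796152 -213.76437999   14.74041108]
```

View pics/top10crop.png

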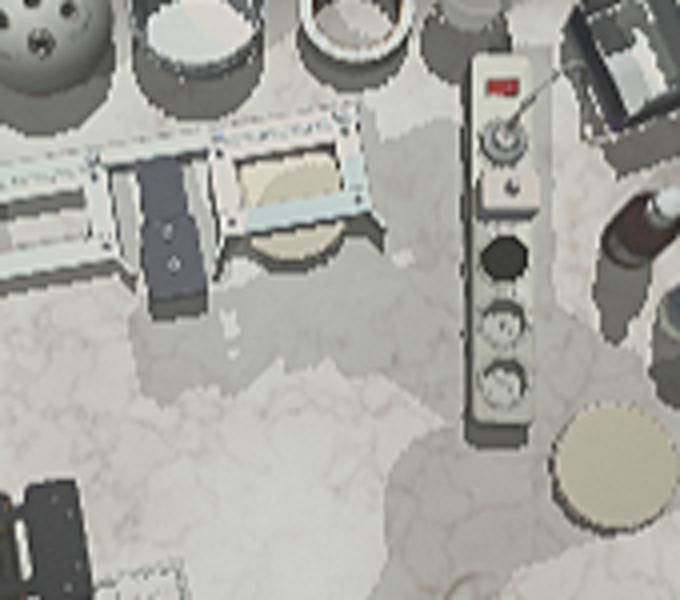

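View pics/scene10.png

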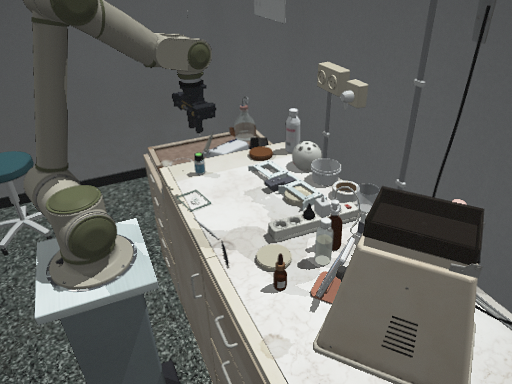

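The blank is in the tall bay, protruding 26.5 mm (27 expected). Blank_2, the jar (scene (199,165)) and the dropper bottle (scene (280,272)) haven't moved, and the arm is clear. Handing in.

```bash
python3 -c "
from h import *
print(ctrl.hand_in())"
```

```text
the job is handed in; nothing more can be done
None
```

The blank in front of the rack is the thick 20 mm kind. It is now home in the tall bay, on the right, and the job was handed in at about 21 s with the gripper clear of everything.

- **Gauge:** I nudged the blank sideways onto the gauge line and slid it straight in. It stopped against the nose about 47.5 mm in front of the step, with 11 N of reaction. The depth camera also read it as about 20 mm thick.
- **Bay:** I slid it off to the right and pushed it in. It met the back stop with 10 N, 110.0 mm past the gauge stop's first contact (109.5 mm expected).
- **Last check:** it sticks out about 26.5 mm (27 mm expected) and is centred in the bay. The second blank measured within 1 mm of where it started. The jar and dropper bottle look unmoved in the pictures, but I did not measure them again.

No check failed or disagreed.

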